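# Put the check weights back in their block in order of size

### The job

The balance has been checked: put the four steel check weights back into the wooden weight block, in order of size along the row, each one upright and fully down in the well made for it. Do not knock a weight over, and leave the tweezers and the gem jar where they are.

Things in the scene. Friction and masses are not known exactly. Their poses are not given: they have to be found in the camera images.
- weight_500: The largest of four loose check weights, 500 g: upright steel cylinder, 38 mm diameter, 46 mm high, with a neck and a round knob (25 mm diameter) on top, 66 mm high in all. Origin: centre of its flat foot, z up its axis. Stands at the start on a fixed black rubber pad 130 x 170 mm, 4 mm thick. Grip it round the cylinder or by the knob.
- weight_200: The second largest of four loose check weights, 200 g: upright steel cylinder, 28 mm diameter, 34 mm high, with a neck and a round knob (19 mm diameter) on top, 49 mm high in all. Origin: centre of its flat foot, z up its axis. Stands at the start on a fixed black rubber pad 130 x 170 mm, 4 mm thick. Grip it round the cylinder or by the knob.
- weight_100: The second smallest of four loose check weights, 100 g: upright steel cylinder, 22 mm diameter, 28 mm high, with a neck and a round knob (15 mm diameter) on top, 40 mm high in all. Origin: centre of its flat foot, z up its axis. Stands at the start on a fixed black rubber pad 130 x 170 mm, 4 mm thick. Grip it round the cylinder or by the knob.
- weight_50: The smallest of four loose check weights, 50 g: upright steel cylinder, 18 mm diameter, 22 mm high, with a neck and a round knob (12 mm diameter) on top, 32 mm high in all. Origin: centre of its flat foot, z up its axis. Stands at the start on a fixed black rubber pad 130 x 170 mm, 4 mm thick. Grip it round the cylinder or by the knob.
- well_500: The largest of four round wells in a row in the fixed wooden block (186 x 68 mm, top face 28 mm above the table), made for the 500 g weight: 47 mm diameter, 18 mm deep, mouth chamfered 2.5 mm. Origin: centre of the felt pad at its bottom, where the weight's foot rests; z up, y along the row towards the largest well, x across the row.
- well_200: The second largest of four round wells in a row in the fixed wooden block (186 x 68 mm, top face 28 mm above the table), made for the 200 g weight: 37 mm diameter, 14 mm deep, mouth chamfered 2.5 mm. Origin: centre of the felt pad at its bottom, where the weight's foot rests; z up, y along the row towards the largest well, x across the row.
- well_100: The second smallest of four round wells in a row in the fixed wooden block (186 x 68 mm, top face 28 mm above the table), made for the 100 g weight: 31 mm diameter, 11 mm deep, mouth chamfered 2.5 mm. Origin: centre of the felt pad at its bottom, where the weight's foot rests; z up, y along the row towards the largest well, x across the row.
- well_50: The smallest of four round wells in a row in the fixed wooden block (186 x 68 mm, top face 28 mm above the table), made for the 50 g weight: 27 mm diameter, 8 mm deep, mouth chamfered 2.5 mm. Origin: centre of the felt pad at its bottom, where the weight's foot rests; z up, y along the row towards the largest well, x across the row.
- tweezers_a: Bystander: loose steel gem tweezers lying on the table, 150 mm long along their y, 13 mm wide, 10 mm high. Origin: centre of the underside. To be left where they lie. (Fixed furniture close by: an arm lamp, base 130 x 150 mm centred at x 0.64, y -0.235, its post rising from there; swing in to the robot side of it.)
- gem_jar: Bystander: small loose round gem jar with a clear lid, 37 mm in diameter, 23 mm high. Origin: centre of the underside. To be left where it stands.
Not all that is in view belongs to the job. What is shaped like the weight_200 but orange is not meant.

How it is judged:
At the end, for the whole second after the job is handed in: Each of the four weights stands upright (within 0.08 rad) in its own well, the 500 g in the largest down to the 50 g in the smallest: its foot within 8 mm of the well's axis and no more than 3 mm above the felt pad, at rest and released (horizontal distance between weight_500 and well_500 below 0.008 m and z of weight_500 in the frame of well_500 below 0.003 m and angle between each of weight_500, weight_200, weight_100, weight_50's own z axis and vertical below 0.08 rad and linear speed of each of weight_500, weight_200, weight_100, weight_50 below 0.02 m/s and contact force between each of weight_500, weight_200, weight_100, weight_50 and the fingers below 0.05 N and horizontal distance between weight_200 and well_200 below 0.008 m and z of weight_200 in the frame of well_200 below 0.003 m and horizontal distance between weight_100 and well_100 below 0.008 m and z of weight_100 in the frame of well_100 below 0.003 m and horizontal distance between weight_50 and well_50 below 0.008 m and z of weight_50 in the frame of well_50 below 0.003 m); the robot touches nothing.
It fails at once if a weight is knocked over (angle between any of weight_500, weight_200, weight_100, weight_50's own z axis and vertical above 0.7 rad).
It fails at once if the tweezers are moved (distance of tweezers_a from where it was at the start of the episode above 0.015 m).
It fails at once if the gem jar is moved (distance of gem_jar from where it was at the start of the episode above 0.015 m).
It also fails if it takes over 96 s, if anything falls off the work surface, if the arm or the gripper's body presses on something with over 40 N, if the wrist force passes 120 N, or if a joint passes its speed limit or range.

### The arm

A 6-joint arm with a two-finger parallel gripper is mounted at the origin on the work surface; the furniture and walls round the work are solid. World frame = base frame: x ahead of the robot, y to its left, z up, the work surface at z = 0. Lengths are in m, angles in rad, forces in N, time in s.
With the tool pointing down it reaches from about 0.35 to 0.85 m from the base axis. Payload 8.1 kg.
Tool frame: the origin (TCP) lies at the very end of the fingers, on their centre line; the grasp point (between the pads) lies 19 mm behind it; z points along the fingers, y is the line along which they close (so a half turn about z gives the same grasp; the last joint's range is limited). The gripper opens to 93 mm and grips with 3 to 60 N. Pads are 15 mm wide; open, the fingers measure 128 mm over their backs; the gripper's body (75 mm by 188 mm) begins 65 mm behind the grasp point.
Start: joints at [-1.365, 0.13, 1.488, -0, 1.523, -0.085], TCP at [0.172, -0.575, 0.219] pointing down, gripper open.
Joint ranges: [-2.96, 2.96], [-0.89, 2.26], [0.02, 2.5], [-1.34, 4.48], [0, 2.73], [-2.66, 2.66]. Speed limits (rad/s): [2.39, 2.39, 2.79, 3.14, 3.14, 3.14].

### API

Orientations are given as a rotation vector (axis times angle).
In Python, from plant import robot gives the robot as it stands.
- The arm moves only by the tool play_rows, never from a script. Its argument "deltas" is one flat list of numbers, 5 for each row, row after row: the shift along the tool's x, y, z in mm, then the turn about the tool's z in degrees, then the finger opening in mm, from 0 to 93. A call has 1 to 10 rows; each row shifts and turns the commanded pose from where the row before left it, along the tool's axes as they then stand; what a row does not reach is not made up. A row lasts 1/12 s, in which the tool goes at most 41.7 mm and 7.16 degrees, less where a joint would pass 70% of its speed; a pose out of reach is approached as far as the arm can. A call with a gripper value outside its range is refused whole. The fingers move at their own pace and stop on an object; "newtons" is the grip in N (left out, the last holds). Time passes only in rows, so rows that do not move let the fingers close. It gives the time, the measured TCP pose, the force, the opening and the grip force at its end, in the units of the state.
- robot.read_state(): the state, without advancing time (a new reading comes with each control period).
- robot.read_camera(name): name is "side" or "top"; returns a dict with "pixels" (400x640x3 uint8, blue, green, red), "mtx" (3x3 intrinsics, pixels), "eye" and "rotation" of the camera in the world. Camera axes: x right, y up, looking along -z (the intrinsics and any distortion apply to the point x, -y, -z); pixel columns grow to the right and rows downward; lengths in m; the calibration is good to about 2 mm. A picture is of the moment at which its call begins. There is no depth.
- robot.close_job(): hands the job in; it is judged then, once.
The state is a dict: "t": time; "q": joint angles; "dq": joint speeds; "joint_torque": joint torques, N m; "tool_pos": TCP position; "orientation": TCP orientation; "force": force on the tool from outside, world axes, zero at the start; "wrist_torque": the same for the moment, N m; "opening": finger opening in m; "gripper_force": force on a finger pad.
Only numpy, scipy, OpenCV 4.12 (cv2) and the standard library are available. Lean on these libraries where they do the work, as an engineer would, in place of code of your own. Each camera call takes 0.05 s, during which the arm holds its last target. There are 200 camera calls.

## Working session

There is one attempt and no reset: what is moved stays moved. The work goes in short steps, Python scripts to look and compute and a tool call to move; the robot and the scene stay as the last step left them, time stands still between calls to the robot, and variables do not carry over. Pictures are saved under pics/ and viewed, at most 14 in all, crops included, and the job is handed in when it is done.

Besides the shell and the picture viewer there is one more tool, called after "Call:" as name(argument=value, ...) on one line, values as JSON. play_rows: Moves the arm, as the interface text tells. Its arguments: {"type":"object","properties":{"deltas":{"type":"array"},"newtons":{"type":"number"}},"required":["deltas"]}

```bash
ls; mkdir -p pics
python3 - <<'E'
from plant import robot
import cv2,numpy as np
for n in("top","side"):
    c=robot.read_camera(n); cv2.imwrite(f"pics/{n}0.png",c["pixels"]); print(n,c["mtx"].tolist(),c["eye"],np.array(c["rotation"]).tolist(),[k for k in c])
print(robot.read_state())
E
```

```text
pics
top [[517.6282068090147, 0.0, 322.9791487442913], [0.0, 517.6282068090147, 196.23347866744365], [0.0, 0.0, 1.0]] [0.41419193 0.08438137 1.03903132] [0.14630343024632217, -0.13997736920655335, -1.5435029823107165] ['pixels', 'mtx', 'eye', 'rotation']
side [[493.66729433963854, 0.0, 319.77065379246125], [0.0, 493.66729433963854, 200.68392790584804], [0.0, 0.0, 1.0]] [0.40887767 0.83173041 0.65316614] [0.13560904606812133, -1.272550232678933, -2.6582034128880063] ['pixels', 'mtx', 'eye', 'rotation']
{'t': 0.1, 'q': array([-1.36541386e+00,  1.31115546e-01,  1.48911349e+00,  2.19534696e-05,
        1.52297452e+00, -8.54108609e-02]), 'dq': array([ 1.81199798e-05, -1.48640721e-03, -1.25536243e-03, -2.52791025e-04,
        4.61612163e-04, -6.22653235e-04]), 'joint_torque': array([ 2.48244491e-03, -5.61338568e+01, -4.93096447e+01,  7.70500372e-02,
        2.91264290e-02, -3.54920940e-05]), 'tool_pos': array([ 0.17195214, -0.57433083,  0.21770571]), 'orientation': array([-3.10685209e+00, -4.54934580e-01,  1.17254797e-04]), 'force': array([ 0.1868988 ,  0.60477559, -1.11277541]), 'wrist_torque': array([-0.00147726,  0.0196746 ,  0.00465822]), 'gripper_force': 0.0, 'opening': 0.09294139830810587}
```

View pics/top0.png

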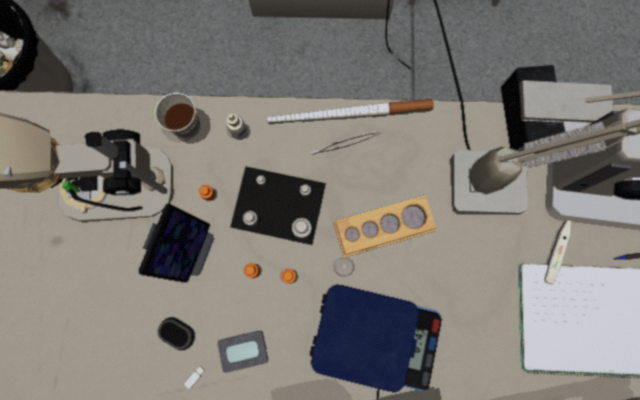

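View pics/side0.png

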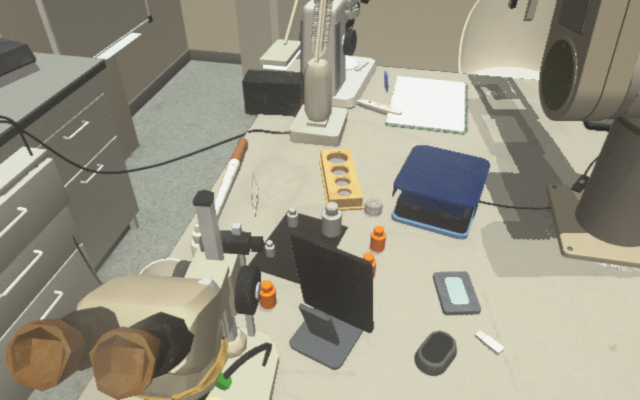

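The top view shows the black pad (about 278,205) with four grey weights at (261,180), (305,188), (249,218) and (301,228). The block with four wells is at (385,225), the largest at (414,217). The tweezers are at (345,142), the jar at (344,267) and the orange decoys off the pad. Next: zoom and measure.

```bash
cat > h.py <<'E'
import cv2,numpy as np
from plant import robot
from scipy.spatial.transform import Rotation as Ro
def cam(n):
    c=robot.read_camera(n); c["R"]=Ro.from_rotvec(np.ravel(c["rotation"])).as_matrix() if np.size(c["rotation"])==3 else np.array(c["rotation"]); return c
def ray(c,u,v):
    K=c["mtx"]; d=np.array([(u-K[0,2])/K[0,0],-(v-K[1,2])/K[1,1],-1.]); return c["R"]@d
def onz(c,u,v,z):
    d=ray(c,u,v); e=np.array(c["eye"]); return e+d*(z-e[2])/d[2]
def proj(c,p):
    q=c["R"].T@(np.array(p)-c["eye"]); K=c["mtx"]; return K[0,0]*q[0]/-q[2]+K[0,2], K[1,1]*q[1]/q[2]+K[1,2]
E
python3 - <<'E'
from h import *
t=cam("top");s=cam("side")
cv2.imwrite("pics/topc.png",cv2.resize(t["pixels"][150:290,225:445],None,fx=3.6,fy=3.6,interpolation=cv2.INTER_CUBIC))
cv2.imwrite("pics/sidec.png",cv2.resize(s["pixels"][140:290,230:400],None,fx=4,fy=4,interpolation=cv2.INTER_CUBIC))
for n,p,z in [("500",(301,228),.07),("200",(249,218),.053),("100",(305,188),.044),("50",(261,180),.036),("w50",(352,234),.02),("w500",(414,217),.01),("jar",(344,267),.02),("lampbase",(490,182),.02),("tweez",(345,142),.005),("blue TL",(330,288),.06)]:
    q=onz(t,*p,z); print(n,q.round(3),np.round(proj(s,q)))
print(proj(s,[.172,-.575,.219]),proj(t,[.172,-.575,.219]))
E
```

```text
500 [0.532 0.13  0.07 ] [335. 205.]
200 [0.551 0.232 0.053] [313. 247.]
100 [0.614 0.126 0.044] [293. 208.]
50 [0.63  0.214 0.036] [272. 241.]
w50 [0.528 0.032 0.02 ] [345. 194.]
w500 [ 0.566 -0.093  0.01 ] [338. 163.]
jar [0.463 0.046 0.02 ] [375. 203.]
lampbase [ 0.639 -0.244  0.02 ] [320. 123.]
tweez [0.721 0.048 0.005] [254. 193.]
blue TL [0.422 0.073 0.06 ] [396. 198.]
(np.float64(519.5496857576277), np.float64(14.162701898608105)) (np.float64(770.2857770096505), np.float64(470.47727065672836))
```

View pics/topc.png

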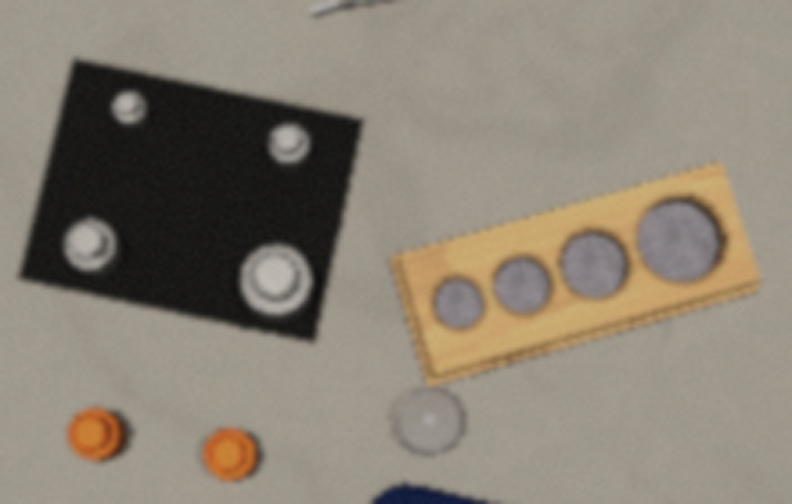

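View pics/sidec.png

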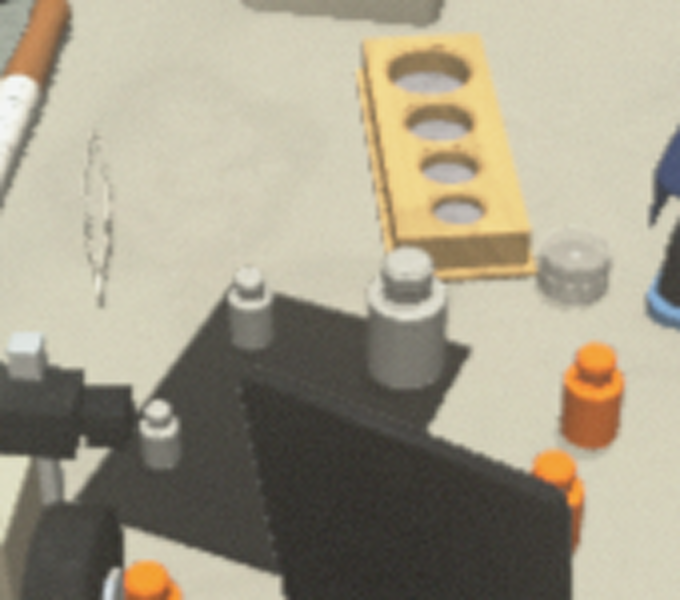

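```bash
cat > m.py <<'E'
from h import *
W={"500":(.532,.13,.046,.066),"200":(.551,.232,.034,.049),"100":(.614,.126,.028,.040),"50":(.63,.214,.022,.032)}
t=cam("top"); s=cam("side"); F=4
def blob(c,u,v,r,f):
    u0,v0=int(u)-r,int(v)-r; p=cv2.resize(c["pixels"][v0:v0+2*r,u0:u0+2*r],None,fx=F,fy=F,interpolation=cv2.INTER_CUBIC)
    m=f(p).astype(np.uint8)*255
    n,l,st,ce=cv2.connectedComponentsWithStats(m); k=l[r*F,r*F]
    if k==0:k=1+np.argmax(st[1:,4])
    cn=max(cv2.findContours((l==k).astype(np.uint8),cv2.RETR_EXTERNAL,cv2.CHAIN_APPROX_NONE)[0],key=cv2.contourArea)
    (x,y),R=cv2.minEnclosingCircle(cn); o=lambda q:np.array([(q[0]+.5)/F-.5+u0,(q[1]+.5)/F-.5+v0])
    return o(ce[k]),o((x,y)),R/F,st[k]/F
E
python3 - <<'E'
from m import *
for n,(x,y,hb,h) in W.items():
    u,v=proj(t,(x,y,.004+h)); ce,ec,R,_=blob(t,u,v,20,lambda p:p.min(2)>75)
    z=.004+.75*hb; a=onz(t,*ce,.004+hb); b=onz(t,*ec,z); dist=np.linalg.norm(b-t["eye"])
    msg=""
    if n!="200":
        q=proj(s,(b[0],b[1],.004+h/2)); 
        sc,se,_,st=blob(s,*q,24,lambda p:p.min(2)>80)
        msg=f"side pred {np.round(q,1)} cen {sc.round(1)} encl {se.round(1)} wh {st[2:4]}"
    print(n,a.round(4),b.round(4),"diam",round(2*R*dist/517*1e3,1),msg)
P=[]
for n,(u,v),d,D in [("500",(414,216.6),.018,47),("200",(390,223.5),.014,37),("100",(370,229),.011,31),("50",(352,233.7),.008,27)]:
    ce,ec,R,_=blob(t,u,v,17,lambda p:(p[...,2].astype(int)-p[...,0]<28))
    z=(.028-d+.0255)/2; a=onz(t,*ce,z); P.append(a); q=proj(s,a)
    sc,se,_,_=blob(s,*q,12,lambda p:(p[...,2].astype(int)-p[...,0]<28))
    print("well",n,a.round(4),onz(t,*ec,z).round(4),"diam",round(2*R*1.03/517*1e3,1),D,"side",np.round(q,1),sc.round(1))
P=np.array(P)[:,:2]; c=P.mean(0); _,_,V=np.linalg.svd(P-c); print("dir",V[0],"resid mm",((P-c)@V[1]*1e3).round(2),"spacing",np.linalg.norm(np.diff(P,axis=0),axis=1).round(4))
ce,ec,R,_=blob(t,344,267,14,lambda p:p.min(2)<150); print("jar",onz(t,344,267,.02).round(3))
E
```

```text
500 [0.5354 0.131  0.05  ] [0.5368 0.1318 0.0385] diam 39.9 side pred [331.5 218.5] cen [333.5 213.7] encl [330.5 217.5] wh [48. 48.]
200 [0.5537 0.233  0.038 ] [0.5549 0.2345 0.0295] diam 29.7 
100 [0.6132 0.1269 0.032 ] [0.6148 0.1274 0.025 ] diam 23.1 side pred [292.7 216.6] cen [289.2 207.9] encl [291.5 215.5] wh [48. 48.]
50 [0.6328 0.2171 0.026 ] [0.634  0.2178 0.0205] diam 19.0 side pred [270.1 248.4] cen [263.5 235.4] encl [262.2 237.6] wh [33.5  33.75]
well 500 [ 0.5665 -0.0902  0.0177] [ 0.5665 -0.0902  0.0177] diam 45.7 47 side [337.4 160.8] [336.8 160.1]
well 200 [ 0.5515 -0.0426  0.0197] [ 0.5519 -0.0428  0.0197] diam 36.1 37 side [340.1 172.8] [339.5 172. ]
well 100 [ 0.539  -0.003   0.0212] [ 0.5388 -0.0029  0.0212] diam 29.9 31 side [342.6 183.5] [341.9 182.7]
well 50 [0.528  0.0319 0.0228] [0.5281 0.0318 0.0228] diam 26.1 27 side [344.9 193.5] [344.1 192.6]
dir [-0.30053573  0.95377056] resid mm [-0.01 -0.    0.03 -0.02] spacing [0.0499 0.0415 0.0366]
jar [0.463 0.046 0.02 ]
```

Call:
play_rows(deltas=[27, -28, 0, 0, 60, 27, -28, 0, 0, 60, 27, -28, 0, 0, 60, 27, -28, 0, 0, 60, 27, -28, 0, 0, 60, 27, -28, 0, 0, 60, 27, -28, 0, 0, 60, 27, -28, 0, 0, 60, 27, -28, 0, 0, 60, 27, -28, 0, 0, 60], newtons=20)

```text
t: 1.13
tool_pos: [0.3508, -0.2275, 0.2189]
orientation: [3.108, 0.454, 0.001]
force: [1.1, -1.1, 0.2]
opening: 0.0599
gripper_force: 0.0
```

Call:
play_rows(deltas=[27, -28, 0, 0, 60, 27, -28, 0, 0, 60, 27, -28, 0, 0, 60, 27, -28, 0, 0, 60, 27, -28, 0, 0, 60, 27, -28, 0, 0, 60, 27, -28, 0, 0, 60, 27, -28, 0, 0, 60, 27, -28, 0, -7, 60, 0, 0, 0, -7, 60])

```text
t: 1.97
tool_pos: [0.5124, 0.0876, 0.2181]
orientation: [-3.024, -0.845, -0.001]
force: [0.7, -0.2, -0.5]
opening: 0.06
gripper_force: 0.0
```

Call:
play_rows(deltas=[0, 0, 0, -7, 60, 0, 0, 0, -7, 60, 0, 0, 0, -7, 60, 0, 0, 0, -7, 60, 0, 0, 0, -7, 60, 0, 0, 0, -7, 60, 0, 0, 0, -7, 60, 0, 0, 0, -7, 60, 0, 0, 0, -7, 60, 0, 0, 0, -7, 60])

```text
t: 2.8
tool_pos: [0.5109, 0.082, 0.2186]
orientation: [-1.998, -2.424, -0.0]
force: [0.1, 0.2, 0.4]
opening: 0.0596
gripper_force: 0.0
```

```bash
cat > g.py <<'E'
# python3 g.py name|x y z : tool-frame deltas (mm) and turn to reach a target
import sys
from h import *
s=robot.read_state(); p=np.array(s["tool_pos"]); R=Ro.from_rotvec(s["orientation"]).as_matrix()
yaw=np.degrees(np.arctan2(R[1,0],R[0,0]))
T={"500":(.536,.1315),"200":(.5543,.2338),"100":(.614,.127),"50":(.6334,.2175),"w500":(.5665,-.0902),"w200":(.5515,-.0426),"w100":(.539,-.003),"w50":(.528,.0319)}
a=sys.argv[1:]
for n in a:
    d=np.array([*T[n],p[2]])-p; print(n,"tool delta mm",(R.T@d*1e3).round(1))
print("pos",p.round(4),"yaw",yaw.round(1),"tilt deg",np.degrees(np.arccos(-R[2,2])).round(2),"q",np.round(s["q"],2),"F",np.round(s["force"],1),"op",round(s["opening"],4))
E
python3 g.py 500
```

```text
500 tool delta mm [43.8 34.1  0. ]
pos [0.5109 0.082  0.2186] yaw 101.0 tilt deg 0.0 q [ 0.06 -0.09  1.72  0.    1.52 -0.13] F [0.1 0.2 0.4] op 0.0596
```

Call:
play_rows(deltas=[0, 0, 0, -6.5, 60, 20, 20, 10, 0, 60, 20, 19, 30, 0, 60, 0, 0, 35, 0, 60, 0, 0, 30, 0, 60, 0, 0, 10, 0, 60, 0, 0, 0, 0, 60, 0, 0, 0, 0, 60])

```text
t: 3.47
tool_pos: [0.5365, 0.1315, 0.1043]
orientation: [-1.865, -2.528, 0.0]
force: [-0.1, -0.6, 0.7]
opening: 0.0601
gripper_force: 0.0
```

```bash
python3 g.py 500
python3 - <<'E'
from h import *
s=cam("side");cv2.imwrite("pics/s1.png",cv2.resize(s["pixels"][100:290,220:450],None,fx=3,fy=3,interpolation=cv2.INTER_CUBIC))
E
```

```text
500 tool delta mm [ 0.1 -0.5  0. ]
pos [0.5365 0.1315 0.1043] yaw 107.1 tilt deg 0.01 q [ 0.15  0.09  1.75  0.    1.31 -0.15] F [-0.1 -0.6  0.7] op 0.0601
```

View pics/s1.png

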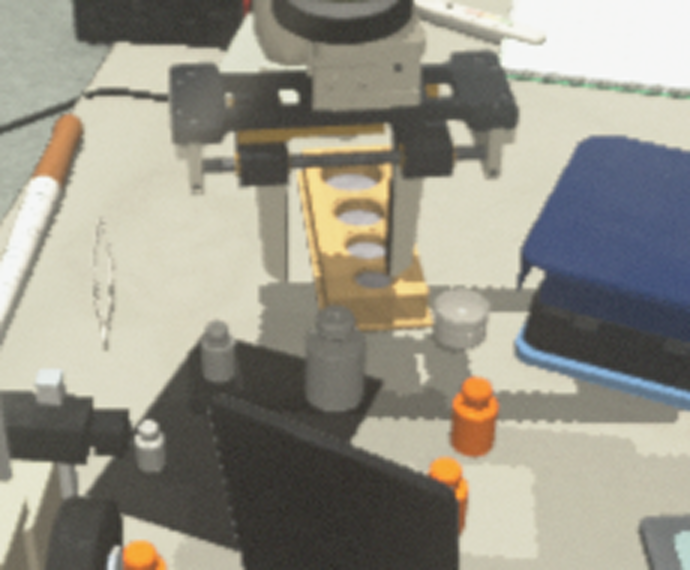

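The side view shows the fingers (crop columns 270 and 405) evenly straddling the 500 g weight (column 335). Descend and grip.

Call:
play_rows(deltas=[0, 0, 30, 0, 60, 0, 0, 30, 0, 60, 0, 0, 14, 0, 60, 0, 0, 0, 0, 60, 0, 0, 0, 0, 50, 0, 0, 0, 0, 42, 0, 0, 0, 0, 36, 0, 0, 0, 0, 30, 0, 0, 0, 0, 30, 0, 0, 0, 0, 30], newtons=35)

```text
t: 4.35
tool_pos: [0.5378, 0.1318, 0.0319]
orientation: [1.864, 2.526, 0.003]
force: [-2.7, -1.9, 8.2]
opening: 0.0372
gripper_force: 35.0
```

```bash
python3 g.py 500 w500
```

```text
500 tool delta mm [ 0.3 -1.8 -0. ]
w500 tool delta mm [-220.6  -38.1    0. ]
pos [0.5378 0.1318 0.0319] yaw 107.2 tilt deg 0.16 q [ 0.15  0.18  1.79 -0.    1.17 -0.15] F [-2.7 -1.9  8.2] op 0.0372
```

Call:
play_rows(deltas=[0, 0, -10, 0, 30, 0, 0, -25, 0, 30, 0, 0, -25, 0, 30, -20, -4, 0, 0, 30, -40, -7, 0, 0, 30, -40, -7, 0, 0, 30, -40, -7, 0, 0, 30, -40, -7, 0, 0, 30, -30, -5, 0, 0, 30, -10, -1, 0, 0, 30])

```text
t: 5.18
tool_pos: [0.565, -0.0944, 0.0902]
orientation: [1.869, 2.524, -0.002]
force: [0.4, 0.5, -4.9]
opening: 0.0372
gripper_force: 35.0
```

Call:
play_rows(deltas=[0, 0, 0, 0, 30, 0, 0, 0, 0, 30])

```text
t: 5.35
tool_pos: [0.5647, -0.0898, 0.0897]
orientation: [-1.867, -2.526, -0.0]
force: [-0.3, 0.2, -4.3]
opening: 0.037
gripper_force: 35.0
```

```bash
python3 g.py w500
python3 - <<'E'
from h import *
s=cam("side");cv2.imwrite("pics/s2.png",cv2.resize(s["pixels"][80:230,260:420],None,fx=4,fy=4,interpolation=cv2.INTER_CUBIC))
E
```

```text
w500 tool delta mm [-0.9  1.6 -0. ]
pos [ 0.5647 -0.0898  0.0897] yaw 107.1 tilt deg 0.05 q [-0.25  0.15  1.7   0.    1.28 -0.55] F [-0.3  0.2 -4.3] op 0.037
```

View pics/s2.png

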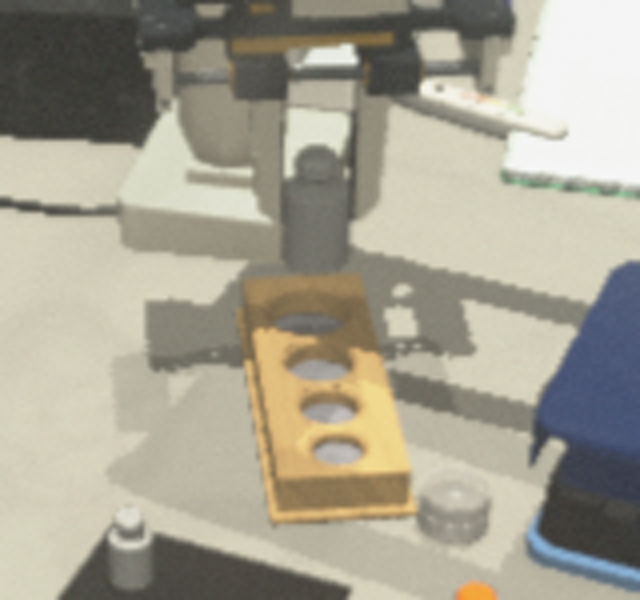

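The picture shows the 500 g weight held upright, its foot at crop (315,268), above the largest well's column (307). Lower.

Call:
play_rows(deltas=[-1, 2, 10, 0, 30, 0, 0, 15, 0, 30, 0, 0, 10, 0, 30, 0, 0, 5, 0, 30, 0, 0, 5, 0, 30, 0, 0, 4, 0, 30, 0, 0, 0, 0, 30])

```text
t: 5.98
tool_pos: [0.5668, -0.0897, 0.0397]
orientation: [-1.864, -2.527, 0.001]
force: [-0.8, -0.1, -4.2]
opening: 0.0368
gripper_force: 35.0
```

```bash
python3 g.py w500
```

```text
w500 tool delta mm [-0.4 -0.4  0. ]
pos [ 0.5668 -0.0897  0.0397] yaw 107.2 tilt deg 0.07 q [-0.25  0.22  1.73  0.    1.19 -0.55] F [-0.8 -0.1 -4.2] op 0.0368
```

Call:
play_rows(deltas=[0, 0, 2, 0, 30, 0, 0, 0, 0, 30, 0, 0, 0, 0, 42, 0, 0, 0, 0, 50, 0, 0, 0, 0, 50, 0, 0, -10, 0, 50, 0, 0, -30, 0, 50, 0, 0, -30, 0, 50, 0, 0, 0, 0, 50])

```text
t: 6.73
tool_pos: [0.5717, -0.0912, 0.1169]
orientation: [1.859, 2.52, 0.007]
force: [1.9, -0.5, 0.8]
opening: 0.0502
gripper_force: 0.0
```

```bash
python3 g.py 200 100 50
python3 - <<'E'
from h import *
s=cam("side");cv2.imwrite("pics/s3.png",cv2.resize(s["pixels"][80:230,260:420],None,fx=4,fy=4,interpolation=cv2.INTER_CUBIC))
E
```

```text
200 tool delta mm [315.6  79.3  -1. ]
100 tool delta mm [ 1.960e+02  1.048e+02 -1.000e-01]
50 tool delta mm [ 2.767e+02  1.501e+02 -1.000e-01]
pos [ 0.5717 -0.0912  0.1169] yaw 107.2 tilt deg 0.63 q [-0.25  0.13  1.67  0.    1.32 -0.55] F [ 1.9 -0.5  0.8] op 0.0502
```

View pics/s3.png

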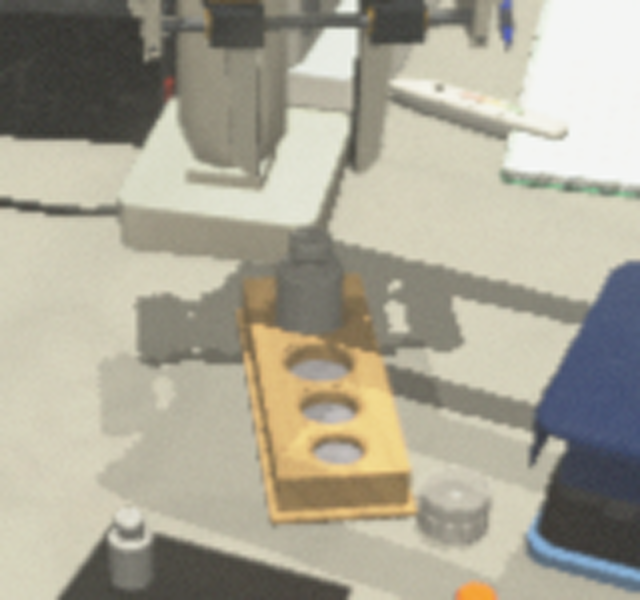

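The 500 g weight is upright and down in the largest well (crop 310,290). Next, the 200 g weight.

Call:
play_rows(deltas=[20, 5, 0, 0, 50, 39, 10, 0, 0, 50, 39, 10, 0, 0, 50, 39, 10, 0, 0, 50, 39, 10, 0, 0, 50, 39, 10, 0, 0, 50, 39, 10, 0, 0, 50, 39, 10, 0, 0, 50, 22, 6, 0, 0, 50, 0, 0, 0, 0, 50])

```text
t: 7.62
tool_pos: [0.5507, 0.2395, 0.1087]
orientation: [-1.859, -2.531, -0.002]
force: [1.1, -0.4, 0.1]
opening: 0.05
gripper_force: 0.0
```

Call:
play_rows(deltas=[0, 0, 15, 0, 50, 0, 0, 15, 0, 50, 0, 0, 0, 0, 50])

```text
t: 7.87
tool_pos: [0.5495, 0.2336, 0.0752]
orientation: [-1.863, -2.526, 0.007]
force: [-0.9, 0.3, -0.2]
opening: 0.0499
gripper_force: 0.0
```

```bash
python3 g.py 200
```

```text
200 tool delta mm [-1.2  4.7 -0. ]
pos [0.5495 0.2336 0.0752] yaw 107.2 tilt deg 0.3 q [ 0.32  0.24  1.64 -0.    1.27  0.02] F [-0.9  0.3 -0.2] op 0.0499
```

Call:
play_rows(deltas=[-1, 5, 10, 0, 50, 0, 0, 20, 0, 50, 0, 0, 15, 0, 50, 0, 0, 6, 0, 50, 0, 0, 0, 0, 50, 0, 0, 0, 0, 40, 0, 0, 0, 0, 32, 0, 0, 0, 0, 24, 0, 0, 0, 0, 20, 0, 0, 0, 0, 20], newtons=25)

```text
t: 8.7
tool_pos: [0.5574, 0.2355, 0.0288]
orientation: [1.865, 2.527, 0.002]
force: [-2.4, -1.1, 5.3]
opening: 0.0269
gripper_force: 25.0
```

```bash
python3 g.py 200 w200
```

```text
200 tool delta mm [-0.7 -3.5 -0. ]
w200 tool delta mm [-2.64e+02 -8.77e+01 -1.00e-01]
pos [0.5574 0.2355 0.0288] yaw 107.2 tilt deg 0.08 q [ 0.32  0.31  1.65 -0.    1.19  0.02] F [-2.4 -1.1  5.3] op 0.0269
```

Call:
play_rows(deltas=[0, 0, -15, 0, 20, 0, 0, -25, 0, 20, -20, -7, -5, 0, 20, -38, -13, 0, 0, 20, -38, -13, 0, 0, 20, -38, -13, 0, 0, 20, -38, -13, 0, 0, 20, -38, -13, 0, 0, 20, -34, -11, 0, 0, 20, -16, -4, 0, 0, 20])

```text
t: 9.53
tool_pos: [0.5498, -0.0429, 0.0728]
orientation: [1.867, 2.525, -0.002]
force: [0.2, 0.1, -0.9]
opening: 0.027
gripper_force: 25.0
```

Call:
play_rows(deltas=[0, 0, 0, 0, 20, 0, 0, 0, 0, 20, 0, 0, 0, 0, 20])

```text
t: 9.78
tool_pos: [0.5502, -0.0382, 0.0725]
orientation: [-1.865, -2.527, -0.0]
force: [0.4, -0.2, -2.5]
opening: 0.0269
gripper_force: 25.0
```

```bash
python3 g.py w200
python3 - <<'E'
from h import *
s=cam("side");cv2.imwrite("pics/s4.png",cv2.resize(s["pixels"][80:230,260:420],None,fx=4,fy=4,interpolation=cv2.INTER_CUBIC))
E
```

```text
w200 tool delta mm [-4.6 -0.1 -0. ]
pos [ 0.5502 -0.0382  0.0725] yaw 107.2 tilt deg 0.03 q [-0.16  0.12  1.77  0.    1.25 -0.46] F [ 0.4 -0.2 -2.5] op 0.0269
```

View pics/s4.png

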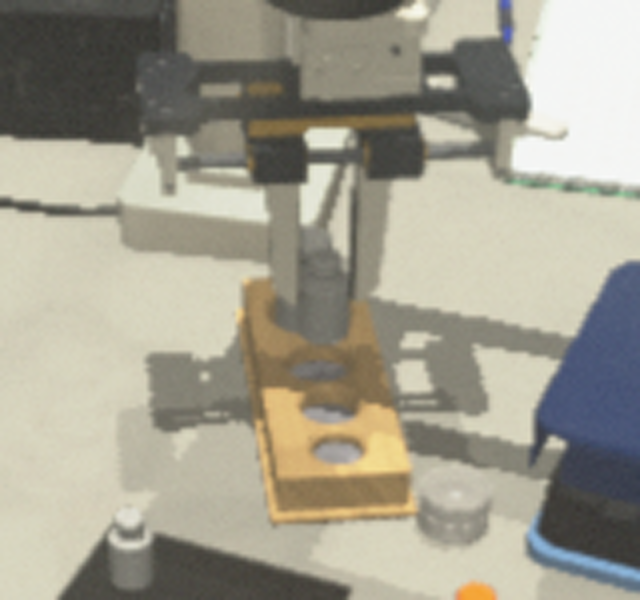

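Call:
play_rows(deltas=[-4, 0.5, 0, 0, 20, 0, 0, 0, 0, 20, 0, 0, 12, 0, 20, 0, 0, 8, 0, 20, 0, 0, 5, 0, 20, 0, 0, 5, 0, 20, 0, 0, 0, 0, 20])

```text
t: 10.42
tool_pos: [0.5507, -0.0422, 0.0406]
orientation: [-1.863, -2.526, 0.002]
force: [-0.4, 0.5, -2.9]
opening: 0.0268
gripper_force: 25.0
```

```bash
python3 g.py w200
```

```text
w200 tool delta mm [-0.6  0.7 -0. ]
pos [ 0.5507 -0.0422  0.0406] yaw 107.2 tilt deg 0.17 q [-0.17  0.17  1.79  0.    1.19 -0.47] F [-0.4  0.5 -2.9] op 0.0268
```

Call:
play_rows(deltas=[0, 0.5, 2, 0, 20, 0, 0, 0, 0, 20, 0, 0, 0, 0, 32, 0, 0, 0, 0, 40, 0, 0, 0, 0, 40, 0, 0, -10, 0, 40, 0, 0, -25, 0, 40, 0, 0, -25, 0, 40, 0, 0, 0, 0, 40])

```text
t: 11.17
tool_pos: [0.5563, -0.043, 0.1075]
orientation: [1.86, 2.522, 0.006]
force: [1.8, -1.0, 0.7]
opening: 0.0401
gripper_force: 0.0
```

```bash
python3 g.py 100 50
python3 - <<'E'
from h import *
s=cam("side");cv2.imwrite("pics/s5.png",cv2.resize(s["pixels"][80:230,260:420],None,fx=4,fy=4,interpolation=cv2.INTER_CUBIC))
E
```

```text
100 tool delta mm [145.4 105.3   0.3]
50 tool delta mm [226.1 150.5   0.3]
pos [ 0.5563 -0.043   0.1075] yaw 107.2 tilt deg 0.52 q [-0.17  0.09  1.74  0.    1.3  -0.47] F [ 1.8 -1.   0.7] op 0.0401
```

View pics/s5.png

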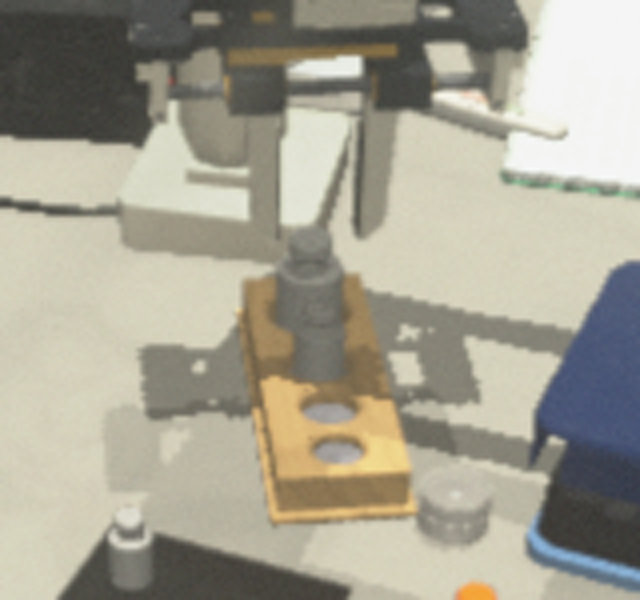

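The 200 g weight is seated in the second well (crop 318,345). Next, the 100 g weight.

Call:
play_rows(deltas=[20, 15, 0, 0, 40, 30, 23, 0, 0, 40, 30, 23, 0, 0, 40, 30, 23, 0, 0, 40, 25, 18, 0, 0, 40, 10, 7, 10, 0, 40, 0, 0, 20, 0, 40, 0, 0, 0, 0, 40, 0, 0, 0, 0, 40, 0, 0, 0, 0, 40])

```text
t: 12.05
tool_pos: [0.6135, 0.1275, 0.0707]
orientation: [-1.866, -2.527, 0.001]
force: [-0.1, -0.1, -0.3]
opening: 0.0399
gripper_force: 0.0
```

```bash
python3 g.py 100
```

```text
100 tool delta mm [-0.6  0.3 -0. ]
pos [0.6135 0.1275 0.0707] yaw 107.1 tilt deg 0.05 q [ 0.12  0.31  1.55 -0.    1.27 -0.18] F [-0.1 -0.1 -0.3] op 0.0399
```

Call:
play_rows(deltas=[-0.5, 1, 10, 0, 40, 0, 0, 20, 0, 40, 0, 0, 15, 0, 40, 0, 0, 5, 0, 40, 0, 0, 0, 0, 40, 0, 0, 0, 0, 32, 0, 0, 0, 0, 26, 0, 0, 0, 0, 20, 0, 0, 0, 0, 15, 0, 0, 0, 0, 15], newtons=20)

```text
t: 12.88
tool_pos: [0.6159, 0.1283, 0.022]
orientation: [1.864, 2.527, 0.002]
force: [-0.6, 0.0, 4.2]
opening: 0.0212
gripper_force: 20.0
```

```bash
python3 g.py 100 w100
```

```text
100 tool delta mm [-0.6 -2.2 -0. ]
w100 tool delta mm [-102.7 -112.3   -0.2]
pos [0.6159 0.1283 0.022 ] yaw 107.2 tilt deg 0.12 q [ 0.12  0.37  1.58 -0.    1.19 -0.18] F [-0.6  0.   4.2] op 0.0212
```

Call:
play_rows(deltas=[0, 0, -15, 0, 15, 0, 0, -25, 0, 15, -10, -11, -10, 0, 15, -23, -25, 0, 0, 15, -25, -27, 0, 0, 15, -25, -27, 0, 0, 15, -14, -16, 0, 0, 15, -5, -6, 0, 0, 15, 0, 0, 0, 0, 15, 0, 0, 0, 0, 15])

```text
t: 13.72
tool_pos: [0.5385, -0.002, 0.071]
orientation: [1.866, 2.527, 0.001]
force: [-0.2, 0.7, -0.4]
opening: 0.0207
gripper_force: 20.0
```

Call:
play_rows(deltas=[0, 0, 0, 0, 15, 0, 0, 0, 0, 15])

```text
t: 13.88
tool_pos: [0.5387, -0.0012, 0.0707]
orientation: [1.863, 2.529, 0.001]
force: [0.2, 0.4, -0.4]
opening: 0.0211
gripper_force: 20.0
```

```bash
python3 g.py w100
python3 - <<'E'
from h import *
s=cam("side");cv2.imwrite("pics/s6.png",cv2.resize(s["pixels"][80:230,260:420],None,fx=4,fy=4,interpolation=cv2.INTER_CUBIC))
E
```

```text
w100 tool delta mm [-1.8 -0.3 -0. ]
pos [ 0.5387 -0.0012  0.0707] yaw 107.2 tilt deg 0.03 q [-0.1   0.09  1.81  0.    1.24 -0.4 ] F [ 0.2  0.4 -0.4] op 0.0211
```

View pics/s6.png

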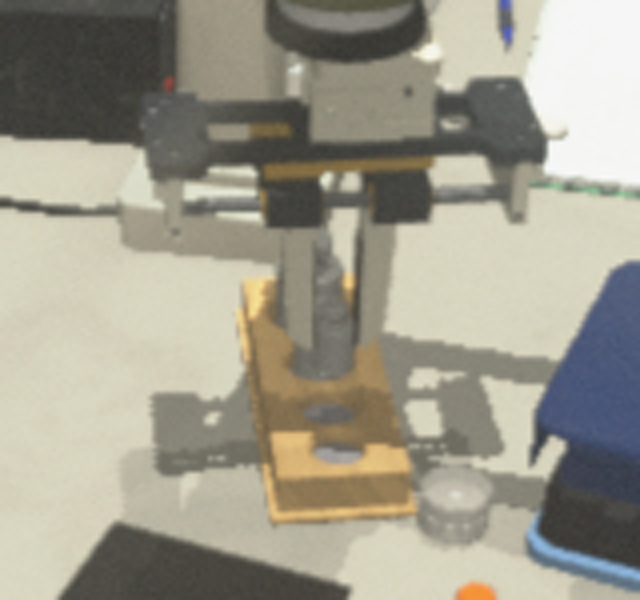

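The 100 g weight hangs between the fingers (crop 325,340), with the opening still at 21 mm. The third well is free at (328,412).

Call:
play_rows(deltas=[-1.2, 0.5, 0, 0, 15, 0, 0, 0, 0, 15, 0, 0, 12, 0, 15, 0, 0, 10, 0, 15, 0, 0, 6, 0, 15, 0, 0, 5, 0, 15, 0, 0, 0, 0, 15])

```text
t: 14.52
tool_pos: [0.5377, -0.0032, 0.0358]
orientation: [-1.864, -2.526, 0.002]
force: [0.4, 0.4, -1.8]
opening: 0.021
gripper_force: 20.0
```

```bash
python3 g.py w100
```

```text
w100 tool delta mm [-0.2  1.3 -0. ]
pos [ 0.5377 -0.0032  0.0358] yaw 107.2 tilt deg 0.15 q [-0.1   0.13  1.83  0.    1.18 -0.4 ] F [ 0.4  0.4 -1.8] op 0.021
```

Call:
play_rows(deltas=[0, 1, 1, 0, 15, 0, 0, 0, 0, 15, 0, 0, 0, 0, 25, 0, 0, 0, 0, 34, 0, 0, 0, 0, 34, 0, 0, -10, 0, 34, 0, 0, -25, 0, 34, 0, 0, -25, 0, 34, 0, 0, 0, 0, 34, 0, 0, 0, 0, 34])

```text
t: 15.35
tool_pos: [0.5418, -0.0032, 0.0996]
orientation: [1.863, 2.524, 0.004]
force: [-0.5, -0.1, -0.4]
opening: 0.0337
gripper_force: 0.0
```

```bash
python3 g.py 50
python3 - <<'E'
from h import *
s=cam("side");cv2.imwrite("pics/s7.png",cv2.resize(s["pixels"][80:230,260:420],None,fx=4,fy=4,interpolation=cv2.INTER_CUBIC))
E
```

```text
50 tool delta mm [183.9 152.6   0.4]
pos [ 0.5418 -0.0032  0.0996] yaw 107.2 tilt deg 0.29 q [-0.1   0.06  1.79  0.    1.29 -0.4 ] F [-0.5 -0.1 -0.4] op 0.0337
```

View pics/s7.png

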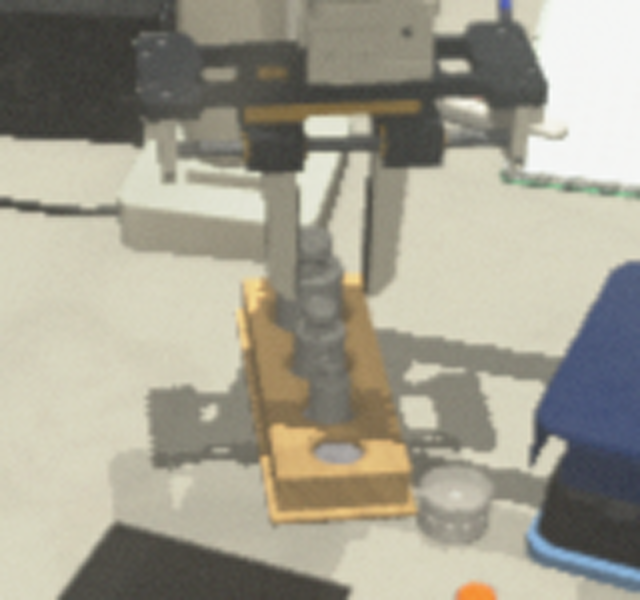

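The 100 g weight is seated in the third well (crop 330,385). Next, the 50 g weight.

Call:
play_rows(deltas=[15, 13, 0, 0, 34, 30, 25, 0, 0, 34, 30, 25, 0, 0, 34, 30, 25, 0, 0, 34, 30, 25, 0, 0, 34, 30, 25, 0, 0, 34, 15, 13, 10, 0, 34, 4, 4, 20, 0, 34, 0, 0, 0, 0, 34, 0, 0, 0, 0, 34])

```text
t: 16.23
tool_pos: [0.6311, 0.218, 0.0635]
orientation: [-1.862, -2.526, 0.008]
force: [0.5, 0.2, 0.1]
opening: 0.0341
gripper_force: 0.0
```

```bash
python3 g.py 50
```

```text
50 tool delta mm [-1.2  2.  -0. ]
pos [0.6311 0.218  0.0635] yaw 107.2 tilt deg 0.35 q [ 0.26  0.43  1.42 -0.    1.3  -0.04] F [0.5 0.2 0.1] op 0.0341
```

Call:
play_rows(deltas=[-1, 2, 0, 0, 34, 0, 0, 15, 0, 34, 0, 0, 0, 0, 34, 0, 0, 0, 0, 34])

```text
t: 16.57
tool_pos: [0.635, 0.2171, 0.0506]
orientation: [-1.866, -2.526, 0.002]
force: [-0.0, 0.7, -0.1]
opening: 0.0338
gripper_force: 0.0
```

```bash
python3 g.py 50
```

```text
50 tool delta mm [ 0.8 -1.5  0. ]
pos [0.635  0.2171 0.0506] yaw 107.1 tilt deg 0.11 q [ 0.25  0.45  1.42 -0.    1.27 -0.05] F [-0.   0.7 -0.1] op 0.0338
```

Call:
play_rows(deltas=[0.8, 0, 12, 0, 34, 0, 0, 14, 0, 34, 0, 0, 6, 0, 34, 0, 0, 0, 0, 34, 0, 0, 0, 0, 28, 0, 0, 0, 0, 22, 0, 0, 0, 0, 18, 0, 0, 0, 0, 14, 0, 0, 0, 0, 12, 0, 0, 0, 0, 12], newtons=15)

```text
t: 17.4
tool_pos: [0.6361, 0.2191, 0.0203]
orientation: [1.865, 2.527, 0.001]
force: [-0.2, 0.2, 1.6]
opening: 0.0163
gripper_force: 15.0
```

```bash
python3 g.py 50 w50
```

```text
50 tool delta mm [-0.7 -3.1 -0. ]
w50 tool delta mm [-146.9 -158.6   -0.2]
pos [0.6361 0.2191 0.0203] yaw 107.2 tilt deg 0.07 q [ 0.26  0.48  1.44  0.    1.22 -0.04] F [-0.2  0.2  1.6] op 0.0163
```

Call:
play_rows(deltas=[0, 0, -15, 0, 12, 0, 0, -25, 0, 12, -12, -13, -12, 0, 12, -25, -27, 0, 0, 12, -25, -27, 0, 0, 12, -25, -27, 0, 0, 12, -25, -27, 0, 0, 12, -20, -22, 0, 0, 12, -12, -13, 0, 0, 12, -2, -2, 0, 0, 12])

```text
t: 18.23
tool_pos: [0.5265, 0.0303, 0.0726]
orientation: [1.868, 2.525, -0.001]
force: [-0.5, -0.3, -0.8]
opening: 0.0169
gripper_force: 15.0
```

Call:
play_rows(deltas=[0, 0, 0, 0, 12, 0, 0, 0, 0, 12, 0, 0, 0, 0, 12])

```text
t: 18.48
tool_pos: [0.5286, 0.0337, 0.0722]
orientation: [1.864, 2.528, 0.001]
force: [-0.3, 0.2, -1.0]
opening: 0.0169
gripper_force: 15.0
```

```bash
python3 g.py w50
python3 - <<'E'
from h import *
s=cam("side");cv2.imwrite("pics/s8.png",cv2.resize(s["pixels"][80:230,260:420],None,fx=4,fy=4,interpolation=cv2.INTER_CUBIC))
E
```

```text
w50 tool delta mm [-1.5 -1.1 -0. ]
pos [0.5286 0.0337 0.0722] yaw 107.2 tilt deg 0.06 q [-0.03  0.06  1.84  0.    1.24 -0.33] F [-0.3  0.2 -1. ] op 0.0169
```

View pics/s8.png

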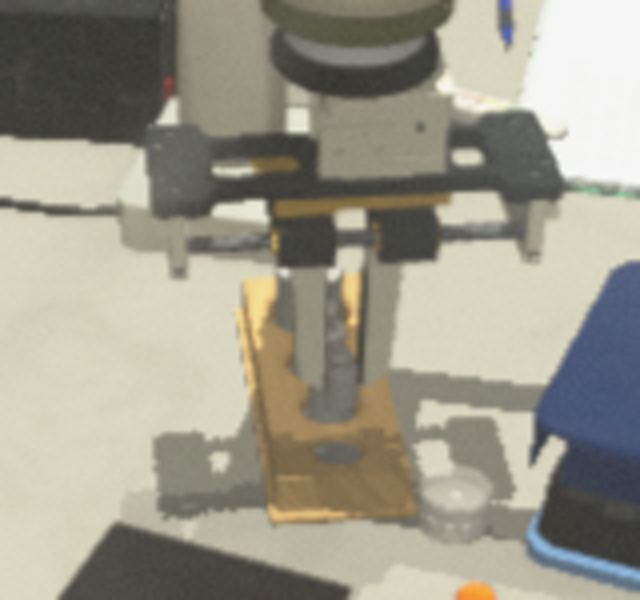

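The 50 g weight is held between the fingers (crop 340,380), and the smallest well is free at (338,452). Lower it.

Call:
play_rows(deltas=[-0.8, -0.5, 0, 0, 12, 0, 0, 0, 0, 12, 0, 0, 12, 0, 12, 0, 0, 10, 0, 12, 0, 0, 7, 0, 12, 0, 0, 5, 0, 12, 0, 0, 0, 0, 12])

```text
t: 19.12
tool_pos: [0.5263, 0.0319, 0.0359]
orientation: [-1.864, -2.526, 0.003]
force: [0.3, 0.2, -1.0]
opening: 0.0167
gripper_force: 15.0
```

```bash
python3 g.py w50
```

```text
w50 tool delta mm [-0.5  1.6 -0. ]
pos [0.5263 0.0319 0.0359] yaw 107.2 tilt deg 0.16 q [-0.04  0.11  1.86 -0.    1.17 -0.34] F [ 0.3  0.2 -1. ] op 0.0167
```

Call:
play_rows(deltas=[0, 1.6, 0.5, 0, 12, 0, 0, 0, 0, 12, 0, 0, 0, 0, 22, 0, 0, 0, 0, 30, 0, 0, 0, 0, 30, 0, 0, -10, 0, 30, 0, 0, -25, 0, 30, 0, 0, -35, 0, 30, 0, 0, -40, 0, 30, 0, 0, -40, 0, 30])

```text
t: 19.95
tool_pos: [0.5282, 0.0324, 0.1892]
orientation: [-1.865, -2.528, 0.001]
force: [0.8, 0.4, 0.3]
opening: 0.0301
gripper_force: 0.0
```

Call:
play_rows(deltas=[0, -30, -20, 0, 30, 0, -40, 0, 0, 30, 0, -40, 0, 0, 30, 0, -30, 0, 0, 30, 0, 0, 0, 0, 30, 0, 0, 0, 0, 30])

```text
t: 20.45
tool_pos: [0.3949, -0.0093, 0.2084]
orientation: [1.865, 2.525, 0.002]
force: [0.9, -0.0, 0.7]
opening: 0.0297
gripper_force: 0.0
```

```bash
python3 g.py w50
python3 - <<'E'
from h import *
a=[]
for n,(v,u) in (("side",(130,270)),("top",(195,320))):
    a.append(cv2.resize(cam(n)["pixels"][v:v+90,u:u+130],None,fx=5,fy=5,interpolation=cv2.INTER_CUBIC)[:300 if n=="top" else 290])
cv2.imwrite("pics/f.png",np.vstack(a))
t=cam("top")
Z={"500":(.5665,-.0902,.010,.066),"200":(.5515,-.0426,.014,.049),"100":(.539,-.003,.017,.040),"50":(.528,.0319,.020,.032)}
for n,(x,y,z,h) in Z.items(): print(n,"knob top expected in f.png lower half",np.round((np.array(proj(t,(x,y,z+h)))-[320,195])*5+[0,290]))
E
```

```text
w50 tool delta mm [  0.3 139.4   0.4]
pos [ 0.3949 -0.0093  0.2084] yaw 107.1 tilt deg 0.18 q [-0.15 -0.46  2.03  0.    1.56 -0.45] F [ 0.9 -0.   0.7] op 0.0297
500 knob top expected in f.png lower half [493. 374.]
200 knob top expected in f.png lower half [362. 415.]
100 knob top expected in f.png lower half [256. 448.]
50 knob top expected in f.png lower half [164. 476.]
```

View pics/f.png

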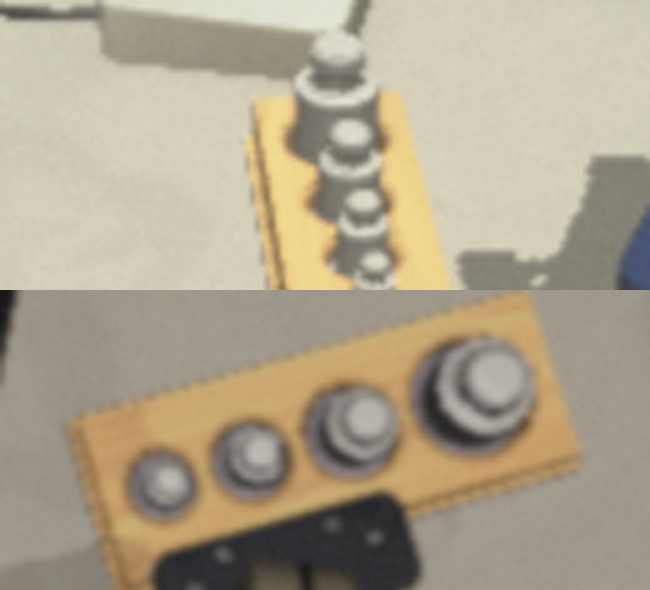

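The crop shows all four weights upright in their wells, largest to smallest. The knobs are at (493,382), (368,420), (260,455) and (170,482), within about 3 mm of where seated weights should appear, and the arm is clear. Handing in.

```bash
python3 -c "
from plant import robot
print(robot.close_job())"
```

```text
the job is handed in; nothing more can be done
None
```

All four check weights stand upright in their own wells, 500 g down to 50 g; the last pictures agree to about 3 mm. I did not touch the tweezers or the jar, and handed in at about 20 s; no verdict came back.

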